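# Shut the tagged air valve under the sliding cover

## Robot

A 6-joint arm with a two-finger parallel gripper is mounted at the origin on a cart in front of the work surface, level with it; the furniture and walls round the work are solid. World frame = base frame: x ahead of the robot, y to its left, z up, the work surface at z = 0. Lengths are in m, angles in rad, forces in N, time in s.
With the tool pointing down it reaches from about 0.3 to 0.875 m from the base axis. Payload 6.4 kg.
Tool frame: the origin (TCP) lies at the very end of the fingers, on their centre line; the grasp point (between the pads) lies 19 mm behind it; z points along the fingers, y is the direction in which the jaws open and shut (so a half turn about z gives the same grasp; the last joint's range is limited). The gripper opens to 85 mm and grips with 20 to 120 N. Pads are 22 mm wide; open, the fingers measure 114 mm over their backs; the gripper's body (76 mm by 85 mm) begins 54 mm behind the grasp point. The pads swing forward as they close: fully open they stand 13 mm farther back than shut.
Start: joints at [-1.342, 0.181, 1.607, -0, 1.354, -0.206], TCP at [0.242, -0.522, 0.231] pointing down, gripper open.
Joint ranges: [-2.99, 2.99], [-0.89, 2.07], [0.3, 2.58], [-1.14, 4.28], [0, 2.63], [-3.12, 3.12]. Speed limits (rad/s): [2.57, 2.57, 3.01, 3.14, 3.14, 3.14].

## Interface

Orientations are given as a unit quaternion [w, x, y, z].
In Python, from bench import * gives the robot as it stands.
- The arm moves only by the tool arm_command, never from a script. Its argument "motion" is text: rows parted by semicolons, each of 7 numbers parted by spaces: the shift along the tool's x, y, z in units of 0.2 m (1.0 is 0.2 m), then the turn, a rotation vector about the tool's x, y, z in units of 60 degrees (1.0 is 60 degrees), then the opening, from 0 (shut) to 1 (fully open). In form: tx ty tz ax ay az grip; .... A call has 1 to 10 rows; each row shifts and turns the pose as measured when the row begins, along the tool's axes as they then stand; what a row does not reach is not made up. A row lasts 1/12 s, in which the tool goes at most 41.7 mm and 7.16 degrees, less where a joint would pass 70% of its speed; a pose out of reach is approached as far as the arm can. A call with a number of a shift or a turn outside -1 to 1 is refused whole. A call with a gripper value outside its range is refused whole. The fingers move at their own pace and stop on an object; the grip force is fixed at half the most. Time passes only in rows, so rows that do not move let the fingers close. It gives the time, the measured TCP pose, the force and the opening at its end, in the units of the state.
- get_obs(): the state, without advancing time (a new reading comes with each control period).
- camera(name): name is "side" or "top" or "wrist"; returns a dict with "img" (420x560x3 uint8, red, green, blue), "intrinsics" (3x3 intrinsics, pixels), "pose" (4x4, takes a point from camera to world coordinates); the wrist camera has in their place "mount" (4x4, takes a point from camera to tool coordinates, whose origin is the TCP and whose axes are the flange's). Camera axes: x right, y down, z forward; pixel columns grow to the right and rows downward; lengths in m; the calibration is good to about 2 mm. A picture is of the moment at which its call begins: read the wrist's pose just before it. There is no depth.
- hand_in(): hands the job in, once; it reports no verdict.
Trained networks look in the newest picture that a camera, given by its name, has taken for a name from the list of things; names that differ only in an ending like _2 or _b are one class to them, and where a whole thing is asked for, a point or a joint stands for the part that bears it (a point fixed in the world has none). Each returns a list of dicts, best first, with "conf" (0 to 1); they miss things now and then, are a little off and sometimes report something else, mostly with a low value. They report only what shows in the picture. A call takes as long as a camera call.
- search_frame(camera, target): "box" ([left, top, right, bottom] in pixels, round what is visible of it).
The state is a dict: "time_s": time; "q": joint angles; "dq": joint speeds; "joint_efforts": joint torques, N m; "eef_pos": TCP position; "eef_rot": TCP orientation; "wrist_force": force on the tool from outside, world axes, zero at the start; "torque": the same for the moment, N m; "opening": opening from 0.0 (shut) to 1.0 (fully open).
Only numpy, scipy, OpenCV 4.12 (cv2) and the standard library are available. Lean on these libraries where they do the work, as an engineer would, in place of code of your own. Each camera call takes 0.05 s, during which the arm holds its last target.

## Task

Push the cover of the grey air-valve box all the way back with the fingertips, away from the robot's side, so that the two valve handles under it come free. Then push the handle that carries the round tag over to the left until it is fully shut, pointing across its pipe, and take the hand away. Only push, lift nothing: leave the plain handle as it is, the cover back, and the loose parts on the trolley where they lie.

Things in the scene. Friction and masses are not known exactly. Their poses are not given: they have to be found in the camera images.
- valve_box: Grey steel box fixed to the trolley, 256 (x) x 262 (y) x 80 mm high. Origin: centre of its underside; its x axis points from its front (the robot's side) to its back, y to its left, z up. Its walls are 12 mm thick; the front part is an open well (from x = -116 to -2 mm, y = -119 to +119 mm of the box, floor 12 mm up) that holds the two valves, the rear part is a solid deck 80 mm high on which the cover slides back. Small feet stand out 15 mm at the sides.
- cover (a joint): Slide of the cover in m: about 0 to 0.01 at the start (over the well), 0.124 fully back. It runs along the box's +x axis on the box's top, needs about 2 N (some more when moved fast), and stays where it is left.
- cover_front (a point): Middle of the cover's upright front face, 91 mm above the trolley's top. The cover is a plain bare-steel slab 124 (x) x 250 (y) x 22 mm, with its underside 80 mm and its top 103 mm above the trolley; it has no knob and is too broad to grip. Push this face along the box's +x.
- valve_tagged: Brass valve with the tagged handle, fixed in the well; its pipe runs along the box's x. It sits either in the right place (y = -55 mm of the box) or the left place (y = +45 mm), the plain valve in the other; x = -28 mm of the box. Origin on the axis that its handle turns about, on the well's floor (12 mm above the trolley). Axes as the box's.
- handle_tagged (a joint): Angle in rad of the tagged handle: 0 = open, pointing to the box's front (-x) along the pipe; grows as it swings clockwise seen from above; 1.571 = shut, at its stop, pointing to the box's left (+y) across the pipe. Starts between 0 and 0.2, needs about 2 N at the tag and stays where it is left.
- tip_tagged (a point): Centre of the round tag's place on the tagged handle, 55 mm from the turning axis. The handle is a flat steel bar 14 mm wide, 8 mm thick, reaching 70 mm from the axis, its middle 64 mm and its underside 60 mm above the trolley (top 12 mm below the box's rim); on it lies a round steel tag 30 mm across, 5 mm thick.
- valve_plain: The other brass valve, alike but for its handle; origin and axes as of valve_tagged.
- handle_plain (a joint): Angle in rad of the plain handle, same sense; starts between 0 and 0.2 and must stay there.
- tip_plain (a point): Point on the plain handle 55 mm from its axis; the same bar without a tag.
- nylon_block: White nylon slide block, 24x50x24 mm. Bystander, loose on the trolley. Origin: centre of its underside as it lies.
- hex_bolt: Hexagon bolt 57 mm long, 20 mm wide. Bystander, loose on the trolley. Origin: centre of its underside as it lies.
- spanner: Adjustable spanner, 49x196x11 mm. Bystander, loose on the trolley. Origin: centre of its underside as it lies.
- cream_hub: Cream round flange, 168 mm across, 38 mm high, fixed to the trolley; bystander. It lies on the right of the trolley when the box stands on the left, and the other way round. Origin: centre of its underside.

How it is judged:
By the outcome, as a careful person would: the job done as asked, in the order asked, and still so for the second after the job is handed in, with the robot touching nothing.
It also fails if it takes over 48 s, if anything falls off the work surface, if the arm or the gripper's body presses on something with over 40 N, if the wrist force passes 120 N, or if a joint passes its speed limit or range.

## Working session

There is one attempt and no reset: what is moved stays moved. The work goes in short steps, Python scripts to look and compute and a tool call to move; the robot and the scene stay as the last step left them, time stands still between calls to the robot, and variables do not carry over. Pictures are saved under pics/ and viewed, and the job is handed in when it is done.

Besides the shell and the picture viewer there is one more tool, called after ">>>" as a command line: name --argument value ..., lists and objects as JSON in quotes. arm_command: Moves the arm, as the interface text tells. Shifts and turns lie within -1 to 1; 1 stands for 0.2 m of shift or 60 degrees of turn. Its arguments: {"type":"object","properties":{"motion":{"type":"string"}},"required":["motion"]}

```bash
ls; mkdir -p pics; python3 - <<'E'
from bench import *
import cv2
o=get_obs();print(o)
for n in("top","side"):
    c=camera(n);cv2.imwrite(f"pics/{n}1.png",c["img"][:,:,::-1]);print(n,c["intrinsics"],c["pose"])
    for t in("valve_box","cover_front","valve_tagged","handle_tagged","cream_hub","nylon_block","hex_bolt","spanner"):
        print(t,[(x["box"],round(x["conf"],2)) for x in search_frame(n,t)[:2]])
E
```

```text
pics
{'time_s': 0.0, 'q': array([-1.34229680e+00,  1.81515008e-01,  1.60802095e+00, -1.28792336e-05,
        1.35376168e+00, -2.06276877e-01]), 'dq': array([ 0.00138876, -0.00073472, -0.00026898,  0.00049013, -0.00116967,
       -0.00078108]), 'joint_efforts': array([-2.44440143e-04, -4.44870400e+01, -3.51341164e+01, -2.32309112e-04,
        9.00687970e-03, -6.31910737e-06]), 'eef_pos': array([ 0.24209228, -0.52095001,  0.23039252]), 'eef_rot': array([-8.52370088e-04,  9.76463437e-01,  2.15681315e-01, -1.57590996e-05]), 'wrist_force': array([ 0.02228207, -0.98038719, -0.45343553]), 'torque': array([0.01050821, 0.0563451 , 0.02777656]), 'opening': 0.9999779155452376}
top [[492.18451313   0.         277.8829107 ]
 [  0.         492.18451313 215.07277133]
 [  0.           0.           1.        ]] [[ 0.07745016 -0.97402972  0.21276178  0.12688123]
 [-0.99697443 -0.07707536  0.01006828 -0.1234351 ]
 [ 0.00659189 -0.21289785 -0.97705223  1.52105432]
 [ 0.          0.          0.          1.        ]]
valve_box [([132.1, 128.7, 227.8, 222.0], 0.69)]
cover_front [([132.0, 172.6, 216.9, 217.
[... 392 characters left out ...]
9552  0.25451499  0.10612539]
 [-0.27028844 -0.41699401  0.86779039 -1.26813529]
 [ 0.02438925 -0.90401504 -0.42680436  0.62831742]
 [ 0.          0.          0.          1.        ]]
valve_box [([250.5, 140.9, 344.0, 201.9], 0.64), ([255.4, 139.4, 301.9, 176.5], 0.52)]
cover_front [([257.8, 142.8, 301.6, 175.4], 0.95), ([272.4, 212.0, 292.5, 225.0], 0.74)]
valve_tagged []
handle_tagged []
cream_hub [([261.3, 233.4, 331.8, 274.9], 0.87), ([256.6, 141.4, 301.8, 175.4], 0.2)]
nylon_block [([257.4, 142.5, 301.8, 172.9], 0.65), ([275.6, 211.9, 288.6, 226.0], 0.49)]
hex_bolt [([249.9, 141.3, 342.3, 205.4], 0.32), ([273.0, 211.9, 288.2, 224.1], 0.15)]
spanner [([267.0, 311.9, 364.0, 330.6], 0.72)]
```

View pics/top1.png

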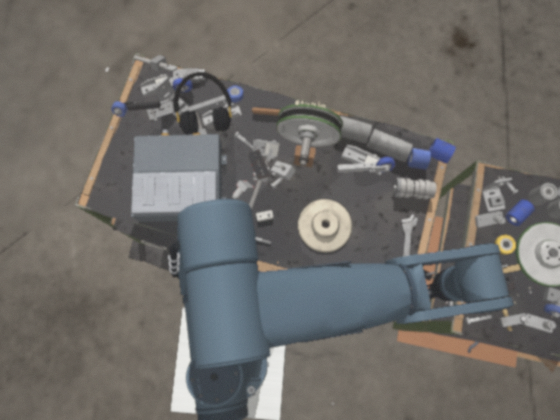

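View pics/side1.png

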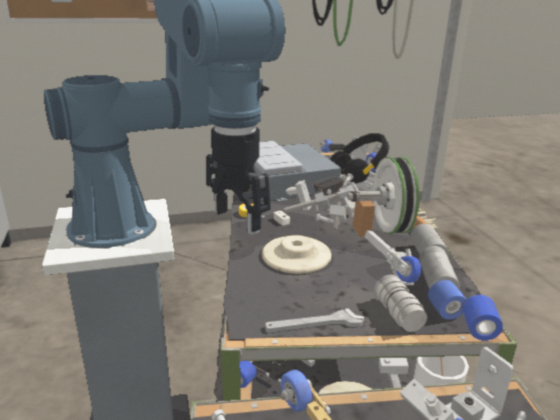

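```bash
python3 - <<'E'
import cv2
a=cv2.imread("pics/top1.png")[115:235,110:260];cv2.imwrite("pics/top1z.png",cv2.resize(a,None,fx=5,fy=5,interpolation=cv2.INTER_CUBIC))
a=cv2.imread("pics/side1.png")[130:220,230:360];cv2.imwrite("pics/side1z.png",cv2.resize(a,None,fx=6,fy=6,interpolation=cv2.INTER_CUBIC))
E
```

```text
(no output)
```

View pics/top1z.png

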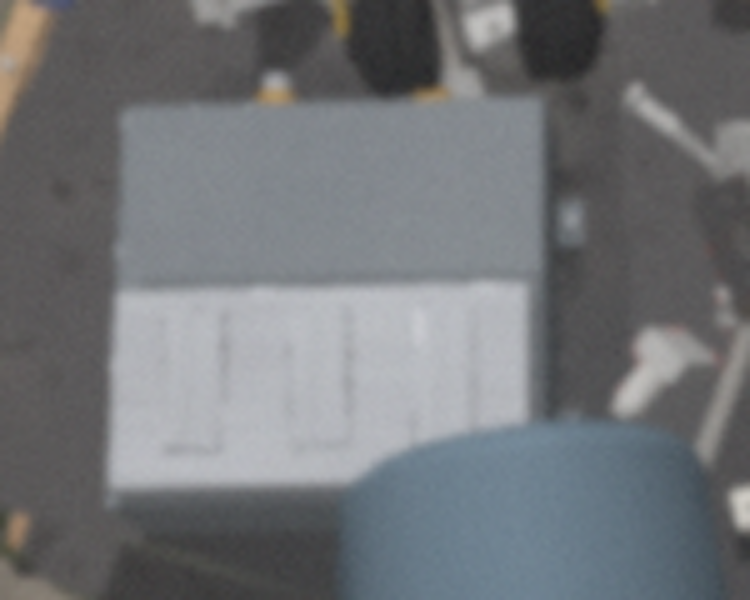

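View pics/side1z.png

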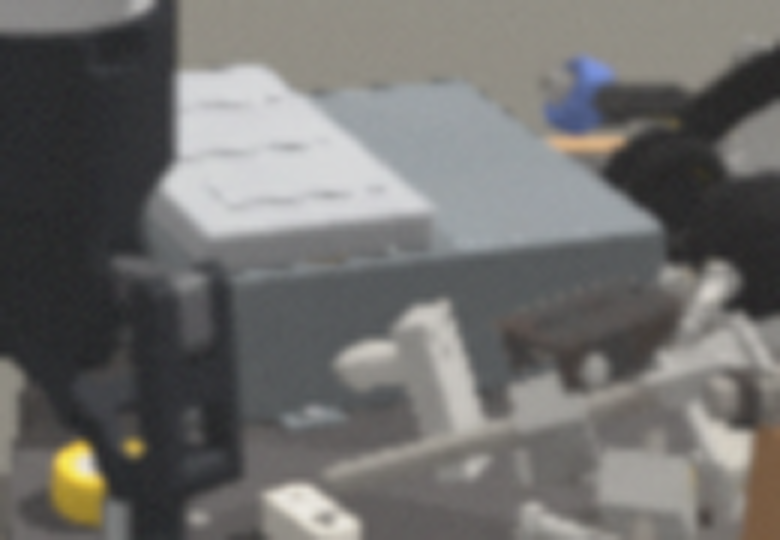

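The top view shows the light cover and blue-grey deck. Deck back corners are near (134.6,136.6) and (218.6,134.6). Cover corners are near (133,172.6), (215.6,171.4) and (131.6,212.4). Next I compute the box pose from these.

```bash
cat > h.py <<'E'
from bench import *
import numpy as np, cv2
from scipy.spatial.transform import Rotation as R
def ray(K,P,u,v,z):
    d=P[:3,:3]@np.linalg.inv(K)@[u,v,1]; return P[:3,3]+d*(z-P[2,3])/d[2]
def proj(K,P,X):
    p=P[:3,:3].T@(np.array(X)-P[:3,3]); p=K@p; return p[:2]/p[2]
def toolpose():
    o=get_obs(); w,x,y,z=o["eef_rot"]; T=np.eye(4);T[:3,:3]=R.from_quat([x,y,z,w]).as_matrix();T[:3,3]=o["eef_pos"];return T
def cam(n):
    T=toolpose(); c=camera(n)
    return c["img"],c["intrinsics"],(c["pose"] if "pose" in c else T@c["mount"])
E
python3 - <<'E'
from h import *
i,K,P=cam("top")
for n,u,v,z in [("deckBL",134.6,136.6,.08),("deckBR",218.6,134.6,.08),("covFL",131.6,212.4,.103),("covBL",133,172.6,.103),("covBR",215.6,171.4,.103),("hub",325,225,.04)]:
    print(n,ray(K,P,u,v,z).round(4))
i,K,P=cam("side")
for n,u,v,z in [("covFR",265,170,.103),("covBR",302,165.5,.103),("deckBR",340.5,169,.08)]:
    print(n,ray(K,P,u,v,z).round(4))
T=toolpose();print(T.round(3)); print(camera("wrist")["mount"].round(3),camera("wrist")["intrinsics"])
E
```

```text
deckBL [0.6537 0.3532 0.08  ]
deckBR [0.6811 0.0947 0.08  ]
covFL [0.4097 0.3215 0.103 ]
covBL [0.5314 0.3345 0.103 ]
covBR [0.5548 0.0881 0.103 ]
hub [ 0.4297 -0.2547  0.04  ]
covFR [0.4327 0.0645 0.103 ]
covBR [0.5491 0.0779 0.103 ]
deckBR [0.6753 0.083  0.08  ]
[[ 0.907  0.421  0.     0.242]
 [ 0.421 -0.907  0.    -0.522]
 [ 0.     0.    -1.     0.231]
 [ 0.     0.     0.     1.   ]]
[[-0.    -0.96  -0.28   0.071]
 [ 1.     0.    -0.002 -0.   ]
 [ 0.002 -0.28   0.96  -0.144]
 [ 0.     0.     0.     1.   ]] [[310.0244127    0.         280.02294258]
 [  0.         310.0244127  207.49658994]
 [  0.           0.           1.        ]]
```

>>> arm_command --motion "0 0 0 0 0 0.105 0; 0 0 0 0 0 0.105 0; 0 0 0 0 0 0.105 0; 0.116 -0.158 0 0 0 0 0; 0.116 -0.158 0 0 0 0 0; 0.116 -0.158 0 0 0 0 0; 0.116 -0.158 0 0 0 0 0; 0.116 -0.158 0 0 0 0 0; 0.116 -0.158 0 0 0 0 0; 0 0 0 0 0 0 0"

```text
time_s: 1.93
eef_pos: [0.3665, -0.315, 0.2304]
eef_rot: [0.001, 0.999, 0.04, 0.0]
wrist_force: [-0.5, -0.9, -0.4]
opening: -0.001
```

```bash
cat >> h.py <<'E'
YAW=0.106; BO=np.array([0.540,0.2105,0.]); B=R.from_euler('z',YAW).as_matrix()
def b2w(p): return BO+B@np.array(p)
def w2b(p): return B.T@(np.array(p)-BO)
def delta(goal_w):  # in tool units + yaw err units
    T=toolpose(); d=T[:3,:3].T@(np.array(goal_w)-T[:3,3])/0.2
    G=np.column_stack([B[:,0],-B[:,1],[0,0,-1]]); rv=R.from_matrix(T[:3,:3].T@G).as_rotvec()/np.radians(60)
    print("t",get_obs()["time_s"].__round__(2),"tcp_w",T[:3,3].round(4),"tcp_box",w2b(T[:3,3]).round(4),"shift",d.round(3),"turn",rv.round(3),"F",get_obs()["wrist_force"].round(1))
E
python3 -c "
from h import *
delta(b2w([-.165,0,.2]))"
```

```text
t 1.93 tcp_w [ 0.3665 -0.315   0.2304] tcp_box [-0.2281 -0.5042  0.2304] shift [ 0.249 -2.529  0.149] turn [ 0.001 -0.001 -0.025] F [-0.5 -0.9 -0.4]
```

>>> arm_command --motion "0.02 -0.19 0 0 0 -0.025 0; 0.02 -0.19 0 0 0 0 0; 0.02 -0.19 0 0 0 0 0; 0.02 -0.19 0 0 0 0 0; 0.02 -0.19 0 0 0 0 0; 0.02 -0.19 0 0 0 0 0; 0.02 -0.19 0 0 0 0 0; 0.02 -0.19 0 0 0 0 0; 0.02 -0.19 0 0 0 0 0; 0.02 -0.19 0 0 0 0 0"

```text
time_s: 2.77
eef_pos: [0.3668, 0.0731, 0.2308]
eef_rot: [0.004, 0.999, 0.05, 0.005]
wrist_force: [1.7, 0.4, 0.4]
opening: 0.002
```

```bash
python3 -c "
from h import *
delta(b2w([-.165,0,.2]))
i,K,P=cam('wrist'); cv2.imwrite('pics/w1.png',i[:,:,::-1])
i,K,P=cam('side'); cv2.imwrite('pics/s2.png',i[:,:,::-1])
"
```

```text
t 2.77 tcp_w [0.3668 0.0731 0.2308] tcp_box [-0.1868 -0.1183  0.2308] shift [ 0.104 -0.593  0.15 ] turn [ 0.009 -0.008 -0.006] F [1.7 0.4 0.4]
```

View pics/w1.png

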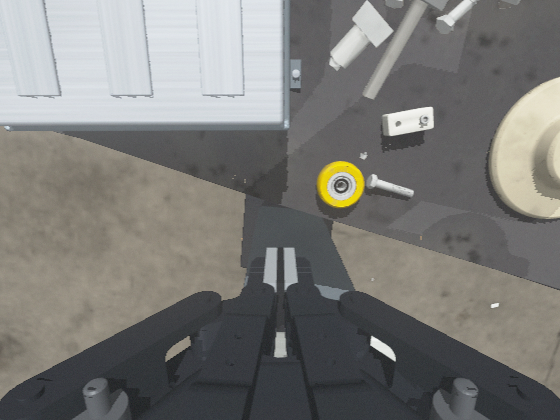

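The wrist picture shows the box's front right corner near (288,128), with the cover a little inside it. I compare this with the estimate.

```bash
python3 -c "
from h import *
import time
i,K,P=cam('wrist')
print(proj(K,P,b2w([-.128,-.131,.08])),proj(K,P,b2w([-.126,-.125,.103])))
print(w2b(ray(K,P,288,129,.08)),w2b(ray(K,P,284,123,.103)),w2b(ray(K,P,5,127,.08)))
cv2.imwrite('pics/w1z.png',cv2.resize(i[60:150,180:320,::-1],None,fx=5,fy=5,interpolation=cv2.INTER_CUBIC))
"
```

```text
[297.58377638 132.06651538] [292.19537352 130.68643213]
[-0.12527759 -0.12209884  0.08      ] [-0.11970302 -0.11796939  0.103     ] [-0.12438287  0.13759635  0.08      ]
```

View pics/w1z.png

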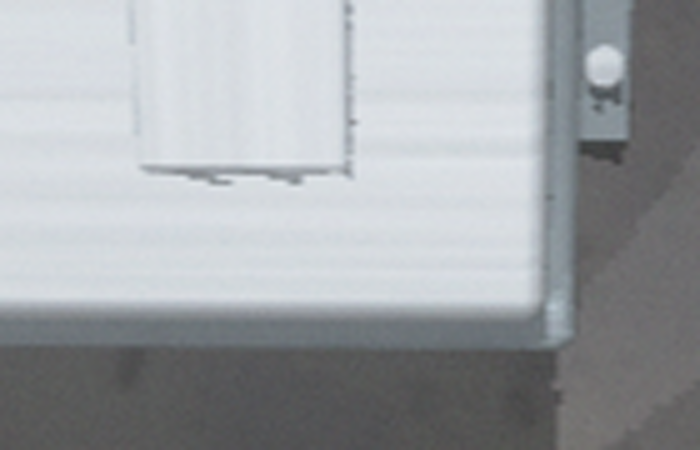

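>>> arm_command --motion "0.02 -0.15 0 0 0 0 0; 0.02 -0.15 0 0 0 0 0; 0.02 -0.15 0 0 0 0 0; 0.02 -0.15 0.1 0 0 0 0; 0.02 0 0.14 0 0 0 0; 0 0 0.14 0 0 0 0; 0 0 0.14 0 0 0 0; 0 0 0.1 0 0 0 0; 0 0 0.06 0 0 0 0; 0 0 0 0 0 0 0"

```text
time_s: 3.75
eef_pos: [0.3881, 0.1845, 0.0918]
eef_rot: [0.007, 0.999, 0.045, 0.01]
wrist_force: [-0.4, -0.1, -0.3]
opening: -0.001
```

```bash
python3 -c "
from h import *
delta(b2w([-.135,0,.091]))
i,K,P=cam('side'); cv2.imwrite('pics/s3.png',i[:,:,::-1])
"
```

```text
t 3.75 tcp_w [0.3881 0.1845 0.0918] tcp_box [-0.1538 -0.0098  0.0918] shift [ 0.093 -0.05   0.005] turn [ 0.014 -0.019 -0.016] F [-0.4 -0.1 -0.3]
```

View pics/s3.png

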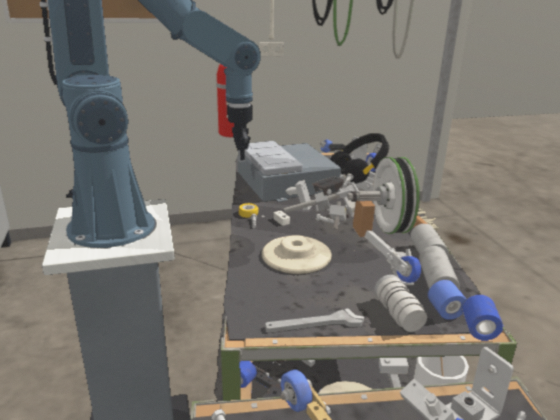

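The fingertips stand in front of the cover at about (242,155), at the right height. I now push.

>>> arm_command --motion "0.05 -0.04 0 0.014 -0.019 -0.016 0; 0.04 0 0 0 0 0 0; 0.04 0 0 0 0 0 0; 0.04 0 0 0 0 0 0; 0.04 0 0 0 0 0 0; 0.04 0 0 0 0 0 0; 0.04 0 0 0 0 0 0; 0.04 0 0 0 0 0 0; 0.04 0 0 0 0 0 0; 0.04 0 0 0 0 0 0"

```text
time_s: 4.63
eef_pos: [0.4757, 0.1971, 0.0954]
eef_rot: [0.0, 0.999, 0.05, -0.001]
wrist_force: [-2.9, 0.4, -0.6]
opening: 0.004
```

```bash
python3 -c "
from h import *
delta(b2w([-.013,0,.091]))
i,K,P=cam('side'); cv2.imwrite('pics/s4.png',i[100:240,200:400,::-1].repeat(3,0).repeat(3,1))
"
```

```text
t 4.63 tcp_w [0.4757 0.1971 0.0954] tcp_box [-0.0653 -0.0065  0.0954] shift [ 0.261 -0.034  0.022] turn [ 0.001  0.002 -0.006] F [-2.9  0.4 -0.6]
```

View pics/s4.png

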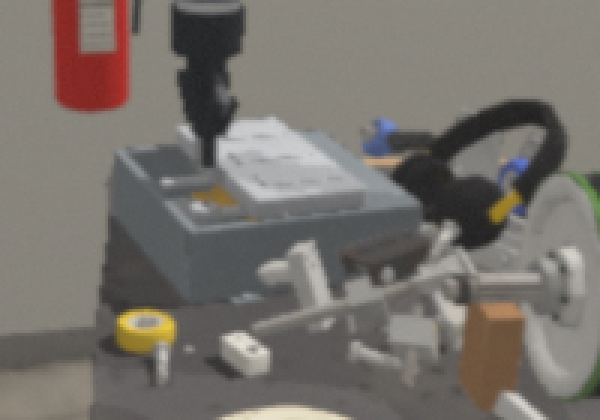

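The cover is sliding back and the well is opening. Height has drifted up 4 mm, so I correct it while pushing on.

>>> arm_command --motion "0.04 -0.01 0.012 0 0 0 0; 0.04 -0.01 0.012 0 0 0 0; 0.04 -0.01 0.005 0 0 0 0; 0.04 0 0.003 0 0 0 0; 0.04 0 0.003 0 0 0 0; 0.04 0 0.003 0 0 0 0; 0.03 0 0 0 0 0 0; 0.03 0 0 0 0 0 0"

```text
time_s: 5.35
eef_pos: [0.5316, 0.209, 0.0864]
eef_rot: [0.002, 0.999, 0.05, -0.014]
wrist_force: [-31.9, -4.5, 23.5]
opening: -0.003
```

```bash
python3 -c "
from h import *
delta(b2w([-.013,0,.091]))
"
```

```text
t 5.35 tcp_w [0.5316 0.209  0.0864] tcp_box [-0.0085 -0.0006  0.0864] shift [-0.023 -0.003 -0.022] turn [ 0.003  0.026 -0.005] F [-31.9  -4.5  23.5]
```

The force of -32 N shows the cover at its stop. I back off, then lift to look.

>>> arm_command --motion "-0.04 0 0 0 0 0 0; -0.06 0 -0.05 0 0.02 0 0; -0.1 0 -0.12 0 0 0 0; -0.1 0 -0.15 0 0 0 0; -0.1 0 -0.15 0 0 0 0; -0.1 0 -0.1 0 0 0 0; -0.1 0 0 0 0 0 0; 0 0 0 0 0 0 0"

```text
time_s: 6.02
eef_pos: [0.4145, 0.1975, 0.206]
eef_rot: [0.001, 0.999, 0.05, -0.0]
wrist_force: [-0.4, 0.4, -0.6]
opening: -0.002
```

```bash
python3 -c "
from h import *
delta(b2w([-.1,0,.091]))
i,K,P=cam('wrist'); cv2.imwrite('pics/w5.png',i[:,:,::-1])
np.savez('w5.npz',K=K,P=P)
for t in ('handle_tagged','tip_tagged','handle_plain','cover_front'): print(t,[(np.round(x['box'],1),round(x['conf'],2)) for x in search_frame('wrist',t)[:3]])
for n,p in [('boxFR',[-.128,-.131,.08]),('coverfrontR .124',[-.002,-.125,.103]),('axR',[-.028,-.055,.068]),('axL',[-.028,.045,.068]),('tipR0',[-.083,-.055,.068]),('tipL0',[-.083,.045,.068])]: print(n,proj(K,P,b2w(p)).round(1))
"
```

```text
t 6.02 tcp_w [0.4145 0.1975 0.206 ] tcp_box [-0.1262  0.0004  0.206 ] shift [ 0.131 -0.     0.575] turn [ 0.002  0.    -0.006] F [-0.4  0.4 -0.6]
handle_tagged [(array([319.6,  65.9, 357.4, 162.9]), 0.64)]
tip_tagged [(array([317.8,  68.9, 351.1, 164.7]), 0.75)]
handle_plain [(array([211.9,  70.2, 239.6, 162.6]), 0.84)]
cover_front [(array([ 98.4,   2.2, 457.2,  40.5]), 0.84)]
boxFR [426.2 200.3]
coverfrontR .124 [454.6  38.6]
axR [345.   83.3]
axL [227.1  84.2]
tipR0 [341.8 149. ]
tipL0 [230.4 149.8]
```

View pics/w5.png

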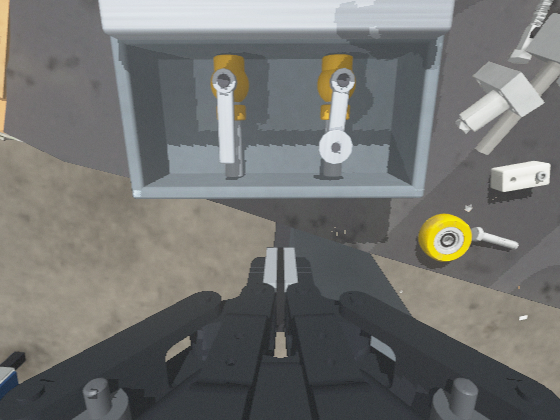

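The cover is fully back. The round tag sits on the right valve, at (336,148), and the plain handle is on the left. The cover's front edge lies at row ~36, close to the projected 38.6 for a slide of 0.124. The box corner reads ~3 px high, so I refine the origin and plan the swing.

```bash
sed -i 's/BO=np.array.*; B=/BO=np.array([0.5424,0.2122,0.]); B=/' h.py; python3 -c "
from h import *
d=np.load('w5.npz');K,P=d['K'],d['P']
print('tag',w2b(ray(K,P,336,148,.073)).round(4),'plain end',w2b(ray(K,P,227,161,.068)).round(4),'axR',w2b(ray(K,P,343,80,.073)).round(4))
for q in [(425,196),(135,194)]: print(w2b(ray(K,P,*q,.08)).round(4))
print('coverR/L', w2b(ray(K,P,450,36,.08)).round(4), w2b(ray(K,P,105,37,.08)).round(4))
delta(b2w([-.088,-.093,.10]))
for th in np.radians([0,15,30,45,60,75,90,93]):
  u=np.array([-np.cos(th),np.sin(th)]);n=np.array([np.sin(th),np.cos(th)])
  c=np.array([-.028,-.055])+.05*u-.015*n-[.011,.0145]; print(np.degrees(th).round(),c.round(4))
"
```

```text
tag [-0.0842 -0.0503  0.073 ] plain end [-0.0956  0.0472  0.068 ] axR [-0.0285 -0.0537  0.073 ]
[-0.1265 -0.1308  0.08  ]
[-0.1229  0.1291  0.08  ]
coverR/L [ 0.0022 -0.1343  0.08  ] [0.0033 0.1351 0.08  ]
t 6.27 tcp_w [0.4166 0.1972 0.2044] tcp_box [-0.1267 -0.0016  0.2044] shift [0.198 0.454 0.522] turn [ 0.002  0.003 -0.007] F [0.6 0.  0.2]
0.0 [-0.089  -0.0845]
15.0 [-0.0912 -0.071 ]
30.0 [-0.0898 -0.0575]
45.0 [-0.085  -0.0448]
60.0 [-0.077  -0.0337]
75.0 [-0.0664 -0.0251]
90.0 [-0.054  -0.0195]
93.0 [-0.0514 -0.0188]
```

>>> arm_command --motion "0.07 0.15 0 0 0 0 0; 0.07 0.15 0 0 0 0 0; 0.06 0.15 0.08 0 0 0 0; 0 0 0.12 0 0 0 0; 0 0 0.12 0 0 0 0; 0 0 0.12 0 0 0 0; 0 0 0.06 0 0 0 0; 0 0 0 0 0 0 0"

```text
time_s: 6.93
eef_pos: [0.4729, 0.1057, 0.0955]
eef_rot: [0.001, 0.999, 0.048, -0.003]
wrist_force: [-0.4, 0.3, -0.7]
opening: -0.004
```

```bash
python3 -c "
from h import *
delta(b2w([-.088,-.093,.062]))
i,K,P=cam('wrist'); cv2.imwrite('pics/w6.png',i[:,:,::-1])
"
```

```text
t 6.93 tcp_w [0.4729 0.1057 0.0955] tcp_box [-0.0804 -0.0986  0.0955] shift [-0.037 -0.028  0.168] turn [ 0.002  0.005 -0.009] F [-0.4  0.3 -0.7]
```

View pics/w6.png

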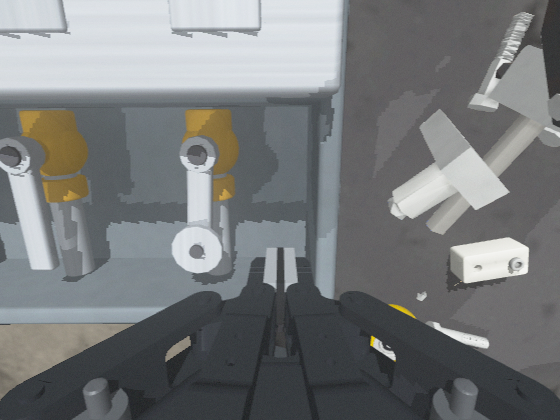

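The shut fingertips at (281,265) are above the gap between the tag at (197,250) and the right wall. I descend.

>>> arm_command --motion "-0.02 -0.028 0 0 0 -0.009 0; -0.01 0 0.03 0 0 0 0; 0 0 0.05 0 0 0 0; 0 0 0.05 0 0 0 0; 0 0 0.04 0 0 0 0; 0 0 0 0 0 0 0"

```text
time_s: 7.48
eef_pos: [0.469, 0.1117, 0.0622]
eef_rot: [0.001, 0.999, 0.054, 0.0]
wrist_force: [-0.6, -0.3, -0.0]
opening: -0.003
```

```bash
python3 -c "
from h import *
delta(b2w([-.091,-.071,.062]))
"
```

```text
t 7.48 tcp_w [0.469  0.1117 0.0622] tcp_box [-0.0836 -0.0922  0.0622] shift [-0.037 -0.106  0.   ] turn [ 0.003 -0.001  0.003] F [-0.6 -0.3 -0. ]
```

>>> arm_command --motion "-0.015 -0.035 0 0 0 0 0; -0.01 -0.035 0 0 0 0 0; 0 -0.035 0 0 0 0 0; 0 -0.035 0 0 0 0 0; 0 -0.035 0 0 0 0 0; 0.01 -0.035 0 0 0 0 0; 0 0 0 0 0 0 0"

```text
time_s: 8.07
eef_pos: [0.4607, 0.1567, 0.0625]
eef_rot: [0.002, 0.999, 0.054, 0.0]
wrist_force: [-0.3, -0.9, -0.5]
opening: 0.001
```

```bash
python3 -c "
from h import *
delta(b2w([-.085,-.045,.062]))
i,K,P=cam('wrist'); cv2.imwrite('pics/w7.png',i[:,:,::-1])
"
```

```text
t 8.07 tcp_w [0.4607 0.1567 0.0625] tcp_box [-0.0871 -0.0465  0.0625] shift [ 0.011 -0.008  0.002] turn [ 0.004 -0.001  0.003] F [-0.3 -0.9 -0.5]
```

View pics/w7.png

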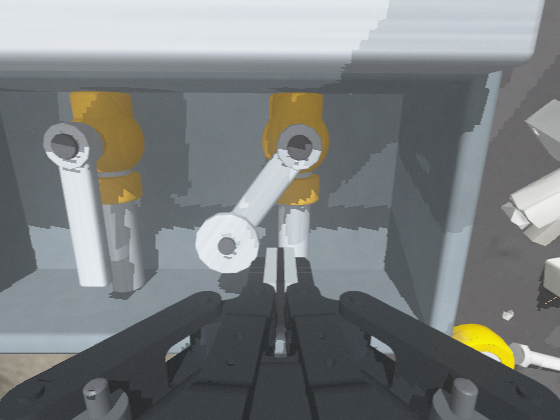

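The tagged handle is at about 35-40° with the tag at (227,243), and the fingers are just right of it. I carry on around the arc.

>>> arm_command --motion "0.022 -0.034 0.002 0 0 0 0; 0.025 -0.032 0 0 0 0 0; 0.03 -0.028 0 0 0 0 0; 0.03 -0.024 0 0 0 0 0; 0.03 -0.018 0 0 0 0 0; 0.03 -0.014 0 0 0 0 0; 0.02 -0.01 0 0 0 0 0; 0 0 0 0 0 0 0"

```text
time_s: 8.78
eef_pos: [0.493, 0.1941, 0.06]
eef_rot: [0.005, 0.998, 0.055, -0.006]
wrist_force: [-7.2, -3.4, 4.9]
opening: -0.003
```

```bash
python3 -c "
from h import *
delta(b2w([-.050,-.012,.062]))
i,K,P=cam('wrist'); cv2.imwrite('pics/w8.png',i[:,:,::-1])
"
```

```text
t 8.78 tcp_w [0.493  0.1941 0.06  ] tcp_box [-0.0511 -0.0128  0.06  ] shift [ 0.005 -0.004 -0.01 ] turn [0.008 0.013 0.005] F [-7.2 -3.4  4.9]
```

View pics/w8.png

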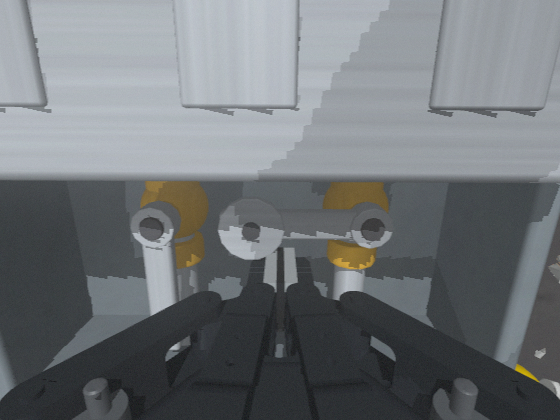

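The tagged handle lies across its pipe, with tag (251,230) and axis (372,230). I give it a last firm push to seat it at the stop.

>>> arm_command --motion "0.025 -0.005 -0.008 0 0.01 0 0; 0.03 0 -0.005 0 0 0 0; 0.03 0 0 0 0 0 0"

```text
time_s: 9.08
eef_pos: [0.4945, 0.1935, 0.0575]
eef_rot: [0.008, 0.998, 0.056, -0.02]
wrist_force: [-21.6, -10.3, 13.9]
opening: 0.001
```

```bash
python3 -c "
from h import *
delta(b2w([-.050,-.012,.062]))
"
```

```text
t 9.08 tcp_w [0.4945 0.1935 0.0575] tcp_box [-0.0496 -0.0135  0.0575] shift [-0.003 -0.007 -0.022] turn [0.013 0.039 0.006] F [-21.6 -10.3  13.9]
```

It is seated: 22 N and no further motion. I withdraw straight back, then up and away.

>>> arm_command --motion "-0.04 0 0 0 0 0 0; -0.04 0.01 0 0 0.03 0 0; -0.01 0 -0.06 0 0 0 0; 0 0 -0.12 0 0 0 0; 0 0 -0.15 0 0 0 0; -0.08 0 -0.18 0 0 0 0; -0.12 0 -0.15 0 0 0 0; -0.12 0 -0.05 0 0 0 0; 0 0 0 0 0 0 0"

```text
time_s: 9.83
eef_pos: [0.4176, 0.1871, 0.2127]
eef_rot: [0.004, 0.998, 0.055, -0.002]
wrist_force: [1.0, 0.3, -0.3]
opening: 0.001
```

```bash
python3 -c "
from h import *
delta(b2w([-.15,0,.062]))
i,K,P=cam('wrist'); cv2.imwrite('pics/w9.png',i[:,:,::-1])
for n,p in [('cov R',[-.002,-.125,.103]),('ax',[-.028,-.055,.073]),('tip shut',[-.028,0,.073]),('plainax',[-.028,.045,.073]),('plain0',[-.083,.045,.068])]: print(n,proj(K,P,b2w(p)).round(1))
i,K,P=cam('side'); cv2.imwrite('pics/s9.png',i[:,:,::-1])
"
```

```text
t 9.83 tcp_w [0.4176 0.1871 0.2127] tcp_box [-0.1267 -0.0118  0.2127] shift [-0.113 -0.066  0.753] turn [0.008 0.004 0.003] F [ 1.   0.3 -0.3]
cov R [433.7  41. ]
ax [330.5  82.6]
tip shut [265.9  82.4]
plainax [212.9  82.1]
plain0 [217.5 147.2]
```

View pics/w9.png

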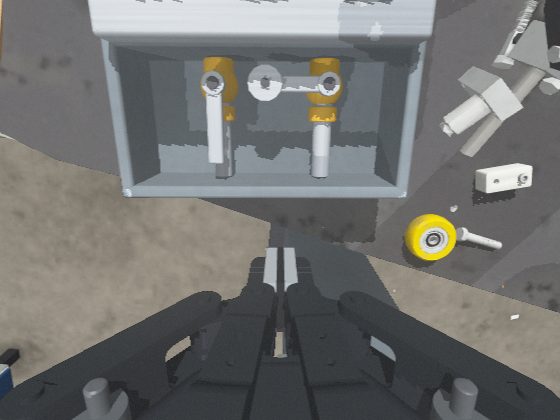

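View pics/s9.png

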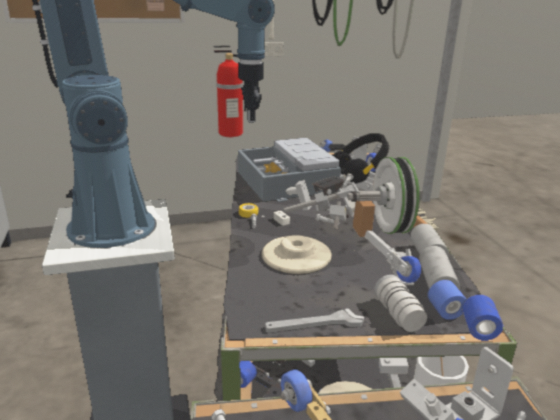

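The tag at (265,83) matches the projected shut position (266,82). The plain handle is unmoved, the cover is back, and the loose parts lie as before. The hand is clear, so I hand in.

```bash
python3 -c "
from bench import *
print(hand_in())"
```

```text
the job is handed in; nothing more can be done
None
```

The job is done and handed in, a little after 9.8 s on the clock. I pushed the cover fully back with the shut fingertips. Then I swung the tagged handle (the right-hand valve) clockwise to its stop and took the hand away.

**Last checks, all in agreement:**
- **Tagged handle:** the tag shows at (265,83), against (266,82) projected for fully shut. The last push met about 22 N with almost no further movement, so the handle was at its stop.
- **Cover:** its front edge is within about 3 px of the projected fully-back position. That is the size of my calibration error. The push on it also ended against a stop, at about 32 N.
- **Everything else:** the plain handle and the loose parts look unmoved in the pictures. The hand was clear, with about 1 N or less at the wrist.

No check failed. My first estimate of the box position was about 2–3 mm off, and I corrected it from the wrist picture before touching the handle.

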